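# Salt to the front of the spice carousel

## Robot

A 6-joint arm with a two-finger parallel gripper is mounted at the origin on a cart in front of the work surface, level with it; the furniture and walls round the work are solid. World frame = base frame: x ahead of the robot, y to its left, z up, the work surface at z = 0. Lengths are in mm, angles in rad, forces in N, time in s.
With the tool pointing down it reaches from about 275 to 750 mm from the base axis. Payload 10.2 kg.
Tool frame: the origin (TCP) lies on the centre line of the jaws, within the pads' length; the fingertips stand 22 mm ahead of it and the grasp point (between the pads) lies 3 mm ahead of it; z points along the fingers, y is the line along which they close (so a half turn about z gives the same grasp; the last joint's range is limited). The gripper opens to 85 mm and grips with 20 to 120 N. Pads are 22 mm wide; open, the fingers measure 114 mm over their backs; the gripper's body (76 mm by 85 mm) begins 54 mm behind the grasp point. The pads swing forward as they close: fully open they stand 13 mm farther back than shut.
Start: joints at [1.109, 0.313, 1.498, -0, 1.331, -0.223], TCP at [124.195, 510.105, 253.294] pointing down, gripper open.
Joint ranges: [-2.94, 2.94], [-0.97, 2.17], [0.19, 2.56], [-1.23, 4.37], [0.02, 3.11], [-2.88, 2.88]. Speed limits (rad/s): [2.39, 2.39, 3.01, 3.14, 3.14, 3.14].

## Interface

Orientations are given as a unit quaternion [w, x, y, z].
In Python, from workcell import * gives the robot as it stands.
- The arm moves only by the tool arm_command, never from a script. Its argument "series" is a list of rows, each a list of 3 entries, a list of its own where there are three numbers: the shift along the tool's x, y, z in cm, then the turn about the tool's z in degrees, then the opening, from 0 (shut) to 1 (fully open). In form: [[[x, y, z], twist, fingers], ...]. A call has 1 to 8 rows; each row is the pose to reach, as a shift and turn from the pose commanded when the call began, along the tool's axes at that moment; what a row does not reach only later rows make up. A row lasts 1/10 s, in which the tool goes at most 50 mm and 8.59 degrees, less where a joint would pass 70% of its speed; a pose out of reach is approached as far as the arm can. A call with a gripper value outside its range is refused whole. The fingers move at their own pace and stop on an object; the grip force is fixed at half the most. Time passes only in rows, so rows that repeat a pose let the fingers close. It gives the time, the measured TCP pose, the force, the opening and the grip force at its end, in the units of the state.
- state(): the state, without advancing time (a new reading comes with each control period).
- get_image(name): name is "scene" or "top"; returns a dict with "frame" (480x640x3 uint8, red, green, blue), "fx", "fy", "cx", "cy" (pixels), "R" (3x3) and "t" (3): a world point X has camera coordinates R X + t. Camera axes: x right, y down, z forward; pixel columns grow to the right and rows downward; lengths in mm; the calibration is good to about 2 mm. A picture is of the moment at which its call begins. There is no depth.
- close_job(): hands the job in; it is judged then, once.
The state is a dict: "clock": time; "joint_positions": joint angles; "qd": joint speeds; "joint_torque": joint torques, N m; "position": TCP position; "eef_rot": TCP orientation; "contact_force": force on the tool from outside, world axes, zero at the start; "ft_torque": the same for the moment, N m; "finger_gap": finger opening in mm; "gripper_force": force on a finger pad.
Only numpy, scipy, OpenCV 4.12 (cv2) and the standard library are available. Lean on these libraries where they do the work, as an engineer would, in place of code of your own. Each camera call takes 0.05 s, during which the arm holds its last target. There are 200 camera calls.

## Task

Put the salt shaker upright into the empty ring of the spice carousel, set all the way down and not dropped, and let go of it. Then turn the carousel until the shaker stands exactly at the front, in line with the metal pointer on the carousel's foot, and finish while gripping the centre knob so that the turntable is held still there. Do not shift the other loose things on the worktop.

Things in the scene. Friction and masses are not known exactly. Their poses are not given: they have to be found in the camera images.
- salt_shaker: Loose salt shaker, the only shaker: waisted body, grey domed cap, 90 mm high, about 0.1 kg. Treat it as a 44 mm cylinder up to 74 mm and a 34 mm cap above; a grip at 76 mm height works. Origin at the centre of its underside, z up. Starts on the worktop to the right of the carousel, in any of three places among the bystanders.
- foot: Fixed round foot of the spice carousel, 200 mm across; origin at its underside's centre, on the turning axis. A flat dark steel pointer (18 mm wide, 10 mm high at the tip) runs from it over the worktop along the foot's -x and ends 170 mm from the axis, 34 mm beyond the turntable's edge: that is the front. It faces the robot to within 23 degrees. z up.
- carousel (a joint): Turntable angle, counter-clockwise positive from above; 0 = ring at the front; no stops met; stays where left (friction 0.05 N m). Starts at -2.2 to -0.7. The turntable is a wooden disc 272 mm across, top 24 mm above the worktop, with four places 90 degrees apart, 90 mm from the axis: the empty ring and three fixed spice jars (45 mm across, tops 124 mm above the worktop).
- seat (a point): Centre of the empty ring, on the top face of the turntable (24 mm above the worktop), turning with it; this is where the centre of the shaker's underside belongs. The ring is a 24 mm high collar, inner diameter 50 mm, flared to 56 mm at its mouth, 64 mm outside. Axes as the turntable's: -x points outward from the axis through the ring.
- front (a point): Fixed point above the pointer line, 90 mm from the turning axis and 24 mm above the worktop: where the centre of the ring must come. (Mind the wall cabinet over the back right of the worktop: underside 0.40 m up, over x above 0.62 and y below 0.04 in the world frame.)
- knob: Knob on the centre post, fixed to the turntable: upright bar 50 mm long (its x), 14 mm thick (its y), 30 mm high; origin at the bar's centre, on the turning axis 157 mm above the worktop. The bar lies at 45 degrees to the ring's direction, so fingers closing across it (along its y) come down between the jars. The post below it is 16 mm thick.
- honey_jar: Loose bystander, jar with screw lid, 58x62x86 mm, origin at the centre of its underside.
- yoghurt_pot: Loose bystander behind the others, tapered pot, 72 mm across, 71 mm high, origin at the centre of its underside.
- kitchen_timer: Loose bystander, round kitchen timer, 69 mm across, 44 mm high, origin at the centre of its underside.

How it is judged (in metres and radians):
On the way, in this order (a step that is already met when the one before it is completed fails the run):
1. the shaker stands upright and fully down in the ring, let go (horizontal distance between salt_shaker and seat below 0.007 m and z of salt_shaker in the frame of seat between -0.004 and 0.004 m and angle between salt_shaker's own z axis and vertical below 0.07 rad and contact force between the fingers and salt_shaker below 0.1 N), for 0.2 s.
2. the shaker has come to the front, in line with the pointer (all of step 1 and horizontal distance between seat and front below 0.01 m), for 0.2 s.
At the end, for the whole second after the job is handed in: The shaker stands upright (4 degrees), fully down in the ring (centre within 7 mm, height within 4 mm), not touched by the fingers; the ring is within 10 mm of the front point; the fingers grip the knob with over 2 N and the turntable is still (under 0.05 rad/s) (all of step 2 and contact force between the fingers and knob above 2 N and velocity of joint carousel between -0.05 and 0.05 rad/s); the arm keeps its last pose, push and grip.
It fails at once if the shaker is let go high above the turntable (underside more than 55 mm over the worktop) (height (world z) of salt_shaker above 0.055 m and contact force between the fingers and salt_shaker below 0.05 N).
It fails at once if the honey jar is shifted by more than 20 mm (distance of honey_jar from where it was at the start of the episode above 0.02 m).
It fails at once if the yoghurt pot is shifted by more than 20 mm (distance of yoghurt_pot from where it was at the start of the episode above 0.02 m).
It fails at once if the kitchen timer is shifted by more than 20 mm (distance of kitchen_timer from where it was at the start of the episode above 0.02 m).
It also fails if it takes over 72 s, if anything falls off the work surface, if the arm or the gripper's body presses on something with over 40 N, if the wrist force passes 120 N, or if a joint passes its speed limit or range.

## Working session

There is one attempt and no reset: what is moved stays moved. The work goes in short steps, Python scripts to look and compute and a tool call to move; the robot and the scene stay as the last step left them, time stands still between calls to the robot, and variables do not carry over. Pictures are saved under pics/ and viewed, at most 10 in all, crops included, and the job is handed in when it is done.

Besides the shell and the picture viewer there is one more tool, called after ">>>" as name(argument=value, ...), one argument or row to a line, values as JSON. arm_command: Moves the arm, as the interface text tells. Its arguments: {"type":"object","properties":{"series":{"type":"array"}},"required":["series"]}

```bash
mkdir -p pics; cat > h.py <<'E'
import numpy as np, cv2
from workcell import *
def grab(n,f):
    d=get_image(n); cv2.imwrite(f,d["frame"][:,:,::-1]); np.savez(f[:-4]+'.npz',**d); return d
def ray(d,u,v,z):
    R=np.array(d["R"]);t=np.array(d["t"]).ravel(); c=-R.T@t
    r=R.T@np.array([(u-d["cx"])/d["fx"],(v-d["cy"])/d["fy"],1]); return c+r*(z-c[2])/r[2]
def proj(d,X):
    p=np.array(d["R"])@np.array(X,float)+np.array(d["t"]).ravel(); return d["fx"]*p[0]/p[2]+d["cx"],d["fy"]*p[1]/p[2]+d["cy"]
E
python3 - <<'E'
from h import *
for n in("scene","top"):
    d=grab(n,f"pics/{n}0.png"); R=np.array(d["R"]);print(n,-R.T@np.array(d["t"]).ravel(),R[2],d["fx"])
print(state())
E
```

```text
scene [-120.78730307 -462.14198849  797.40686672] [ 0.60991458  0.42120277 -0.67126182] 442.3981222599724
top [422.71818354 -52.69605306 999.32218018] [ 0.09168648 -0.01653513 -0.99565063] 481.12788277596957
{'clock': 0.1, 'joint_positions': array([ 1.10864189e+00,  3.13376880e-01,  1.49836311e+00,  4.14888348e-07,
        1.33099911e+00, -2.23376730e-01]), 'qd': array([ 1.38317487e-03, -8.44798433e-04, -2.44645023e-03,  4.46673909e-05,
        1.15683857e-03,  2.49473851e-04]), 'joint_torque': array([ 1.68405171e-03, -4.12906337e+01, -2.60144788e+01, -2.20526440e-04,
        3.10980657e-03, -2.43610691e-05]), 'position': array([124.07602854, 509.91531091, 252.80032085]), 'eef_rot': array([-1.92846058e-04,  1.19105464e-01,  9.92881443e-01, -5.39810238e-04]), 'contact_force': array([-0.53236663,  0.19554576, -0.3152576 ]), 'ft_torque': array([-0.04274065, -0.00035123,  0.02342748]), 'gripper_force': 0.0, 'finger_gap': 85.64021777138662}
```

View pics/scene0.png

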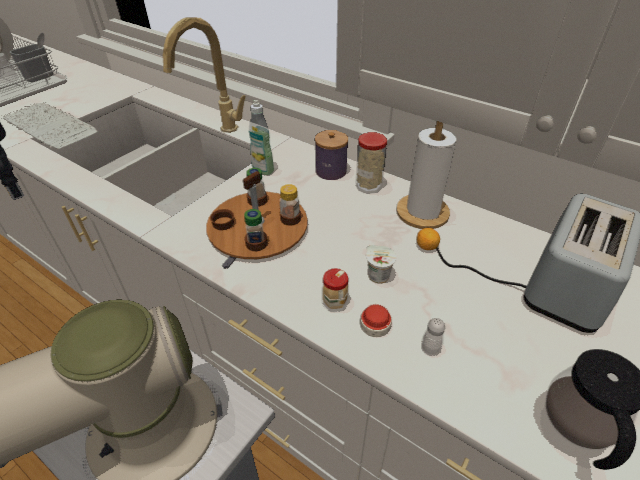

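View pics/top0.png

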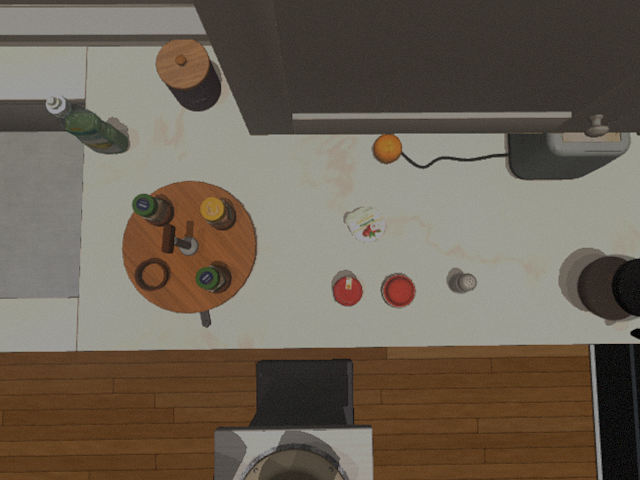

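Scene: shaker at (434,335), right of timer (376,318) and honey jar (336,288), with the yoghurt pot behind at (380,264). The top view shows the disc around (190,246), ring (153,275), pointer tip (206,324), knob (169,239) and shaker cap (467,282).

```bash
python3 - <<'E'
from h import *
t=dict(np.load('pics/top0.npz')); s=dict(np.load('pics/scene0.npz'))
def hsv(d): return cv2.cvtColor(d["frame"],cv2.COLOR_RGB2HSV)
h=hsv(t)
# disc
m=cv2.inRange(h,(3,90,60),(18,255,255)); m[:, :100]=0; m[:,280:]=0; m[:150]=0; m[335:]=0
c=max(cv2.findContours(cv2.morphologyEx(m,cv2.MORPH_CLOSE,np.ones((9,9))),0,1)[0],key=cv2.contourArea)
P=np.array([ray(t,*p[0],24)[:2] for p in cv2.convexHull(cv2.approxPolyDP(c,0.5,True))],np.float32)
Q=np.c_[2*P,np.ones(len(P))]; x=np.linalg.lstsq(Q,(P**2).sum(1),rcond=None)[0]
print('disc',x[:2],np.sqrt(x[2]+x[0]**2+x[1]**2),np.std(np.hypot(*(P-x[:2]).T)))
# ring dark brown: pixels near (153,275)
for nm,v in (('ring',(153,275)),):
    print(h[275,130:178,2].tolist()); print(h[255:298,153,2].tolist())
# pointer
print('pointer tip z10',ray(t,207,326,10),'ring top',ray(t,153,274.5,48))
print(h[310:332,206].tolist())
# dark mask pointer
m=cv2.inRange(h,(0,0,0),(179,110,95)); m[:308]=0;m[335:]=0;m[:,:190]=0;m[:,225:]=0
ys,xs=np.nonzero(m);print('ptr px',xs.mean(),ys.mean(),ys.min(),ys.max(),xs.min(),xs.max()); 
print([round(float(v),1) for v in ray(t,xs.mean(),ys.mean(),8)])
for n,d,b in (('t',t,(440,264,486,300)),('s',s,(415,312,455,360))):
    cv2.imwrite(f'pics/c{n}.png',cv2.resize(d["frame"][b[1]:b[3],b[0]:b[2],::-1],None,fx=8,fy=8,interpolation=2))
a=cv2.resize(t["frame"][170:335,115:265,::-1],None,fx=3.6,fy=3.6,interpolation=2)
b=cv2.resize(t["frame"][264:300,440:486,::-1],None,fx=5.4,fy=5.4,interpolation=2)
c=cv2.resize(s["frame"][312:360,415:455,::-1],None,fx=6,fy=6,interpolation=2)
can=np.zeros((594,800,3),np.uint8); can[:,:540]=a[:594]; can[:b.shape[0],545:545+b.shape[1]]=b[:,:255]; can[250:250+c.shape[0],545:545+c.shape[1]]=c
cv2.imwrite('pics/can.png',can)
E
```

```text
disc [517.75092497 206.34223148] 134.39033879988506 0.4278601752288881
[131, 127, 123, 120, 92, 74, 62, 58, 46, 46, 38, 46, 92, 107, 109, 121, 120, 115, 113, 112, 118, 121, 125, 123, 121, 121, 129, 128, 127, 128, 128, 125, 129, 117, 81, 71, 53, 34, 49, 69, 99, 108, 115, 115, 110, 118, 127, 133]
[115, 116, 102, 71, 75, 64, 60, 53, 87, 127, 122, 121, 122, 127, 131, 125, 125, 122, 121, 120, 123, 124, 116, 115, 115, 112, 112, 118, 121, 125, 108, 77, 66, 56, 63, 93, 121, 119, 113, 112, 116, 120, 123]
pointer tip z10 [355.70346027 171.58510652  10.        ] ring top [459.73184204 269.75488648  48.        ]
[[11, 134, 97], [0, 40, 63], [0, 11, 67], [174, 18, 69], [0, 14, 71], [10, 21, 72], [6, 34, 75], [0, 23, 67], [0, 25, 71], [15, 36, 70], [13, 39, 59], [12, 20, 64], [10, 21, 73], [0, 24, 74], [0, 21, 73], [0, 23, 76], [0, 18, 69], [23, 24, 95], [24, 28, 146], [28, 30, 153], [24, 35, 155], [20, 34, 151]]
ptr px 205.406015037594 318.3157894736842 310 327 200 210
[371.1, 175.4, 8.0]
```

View pics/can.png

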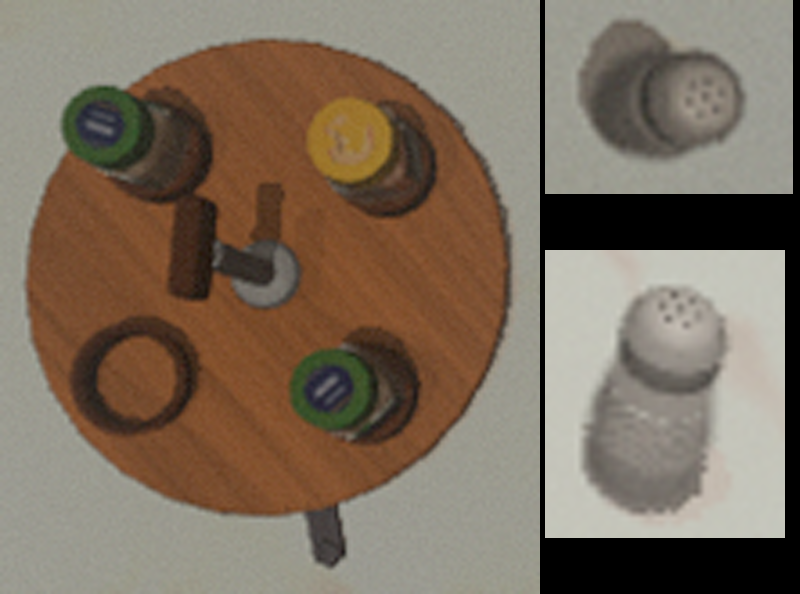

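The crops show the shaker cap centred near top (468.1,283.1) and scene (436,~323). The ring's outline is centred near top (152.8,274.3), and the pointer tip is near (206.7,327). I'll cross-check these with both views.

```bash
python3 - <<'E'
from h import *
t=dict(np.load('pics/top0.npz')); s=dict(np.load('pics/scene0.npz'))
r=lambda a:np.round(a,1)
print('cap top z74,80',r(ray(t,468.1,283.1,74)),r(ray(t,468.1,283.1,80)))
X=ray(t,468.1,283.1,78)
print('scene proj cap',r(proj(s,X)),'base',r(proj(s,[X[0],X[1],0])), 'capbox scene: x428-445.2; base bottom edge 356.2')
# silhouette of the 44mm base circle in scene
a=np.linspace(0,6.28,60); q=np.array([proj(s,[X[0]+22*np.cos(b),X[1]+22*np.sin(b),3]) for b in a]); print('base circle scene',r(q.min(0)),r(q.max(0)),'seen x 421.7..442?, ymax 356')
# disc in scene
h=cv2.cvtColor(s["frame"],cv2.COLOR_RGB2HSV)
m=cv2.inRange(h,(3,100,60),(18,255,255)); z=np.zeros_like(m); z[185:262,195:315]=m[185:262,195:315]
c=max(cv2.findContours(cv2.morphologyEx(z,cv2.MORPH_CLOSE,np.ones((7,7))),0,1)[0],key=cv2.contourArea)
P=np.array([ray(s,*p[0],24)[:2] for p in cv2.convexHull(c)]); C=np.array([517.75,206.34])
d=P-C; an=np.degrees(np.arctan2(d[:,1],d[:,0])); rr=np.hypot(*d.T)
print(sorted(zip(an.astype(int).tolist(),r(rr).tolist())))
x=np.linalg.lstsq(np.c_[2*P,np.ones(len(P))],(P**2).sum(1),rcond=None)[0]; print('scene disc',x[:2],np.sqrt(x[2]+x[0]**2+x[1]**2))
R=ray(t,152.8,274.3,36); e=R[:2]-C; print('ring',r(R),np.hypot(*e),np.degrees(np.arctan2(-e[1],-e[0])))
T=ray(t,206.7,327,10); e=T[:2]-C; print('tip',np.hypot(*e),np.degrees(np.arctan2(-e[1],-e[0])))
for p in((192,248),(107,126),(350,140),(332,390)): # knob bar centre px, jar tops z124
    zz=172 if p[0]==192 else 124
    K=ray(t,115+p[0]/3.6,170+p[1]/3.6,zz); e=K[:2]-C; print(r(K),np.hypot(*e),np.degrees(np.arctan2(-e[1],-e[0])))
for n,p,z in(('honey',(348,291),86),('timer',(399,291),40),('yog',(366,224),71)): print(n,r(ray(t,*p,z)))
E
```

```text
cap top z74,80 [ 435.5 -343.4   74. ] [ 435.4 -341.5   80. ]
scene proj cap [435.3 326.7] base [428.9 349.1] capbox scene: x428-445.2; base bottom edge 356.2
base circle scene [418.5 339.4] [439.8 357.6] seen x 421.7..442?, ymax 356
[(-173, 138.5), (-164, 140.3), (-160, 140.5), (-153, 140.7), (-133, 141.6), (-127, 141.7), (-123, 141.5), (-113, 141.5), (-111, 141.0), (-100, 140.5), (-92, 139.7), (-86, 139.2), (-79, 138.2), (-74, 138.2), (-66, 137.3), (-45, 135.1), (-39, 134.8), (-31, 134.8), (-25, 135.3), (-23, 135.0), (-9, 130.8), (11, 138.0), (24, 133.9), (29, 132.2), (54, 133.9), (59, 133.4), (67, 132.5), (74, 132.4), (83, 132.5), (93, 132.5), (105, 131.6), (117, 131.5), (121, 131.7), (128, 131.0), (147, 132.5), (156, 133.4), (160, 134.3), (172, 136.3)]
scene disc [515.92680509 202.3780003 ] 135.7403595426371
ring [460.6 274.2  36. ] 88.73896745465393 -49.90808084740879
tip 167.56521067638423 11.766666775962813
[515.9 202.8 172. ] 4.037722067036909 62.14166493213022
[584.1 261.8 124. ] 86.46826208726807 -140.14621649755256
[575.8 138.5 124. ] 89.30196388491497 130.57168901178076
[448.8 146.3 124. ] 91.47205004120323 41.05120039779951
honey [ 423.  -110.7   86. ]
timer [ 421.9 -215.3   40. ]
yog [ 552.7 -148.9   71. ]
```

```bash
cat >> h.py <<'E'
from scipy.spatial.transform import Rotation as Ro
def info():
    s=state(); w,x,y,z=s["eef_rot"]; M=Ro.from_quat([x,y,z,w]).as_matrix()
    return s,M,np.degrees(np.arctan2(M[1,1],M[0,1]))
def go(p,az=None):
    s,M,a=info(); d=M.T@(np.array(p,float)-s["position"])/10
    tw=0 if az is None else ((a-az+180)%360-180)
    print('clk',s["clock"],'pos',np.round(s["position"],1),'az',round(a,1),'j',np.round(s["joint_positions"],2),'->',np.round(d,2),'twist',round(tw,1),'tilt',np.round(M[:,2],3))
E
python3 -c "
from h import *
go([440,150,253],0)"
```

```text
clk 0.1 pos [124.1 509.9 252.8] az 76.3 j [ 1.11  0.31  1.5   0.    1.33 -0.22] -> [-39.21 -27.5    0.  ] twist 76.3 tilt [-0.001 -0.001 -1.   ]
```

>>> arm_command(
  series=[
    [[-39.2, -27.5, 0], 76.3, 1],
    [[-39.2, -27.5, 0], 76.3, 1],
    [[-39.2, -27.5, 0], 76.3, 1],
    [[-39.2, -27.5, 0], 76.3, 1],
    [[-39.2, -27.5, 0], 76.3, 1],
    [[-39.2, -27.5, 0], 76.3, 1],
    [[-39.2, -27.5, 0], 76.3, 1],
    [[-39.2, -27.5, 0], 76.3, 1],
  ],
)

```text
clock: 0.9
position: [388.9, 207.6, 253.3]
eef_rot: [-0.0, 0.661, 0.75, 0.0]
contact_force: [0.1, 1.4, -0.2]
finger_gap: 85.3
gripper_force: 0.0
```

```bash
python3 -c "
from h import *
go([436.5,-344,200],0)"
```

```text
clk 0.9 pos [388.9 207.6 253.3] az 7.2 j [0.22 0.13 1.73 0.   1.28 0.1 ] -> [-55.32  -2.19   5.32] twist 7.2 tilt [-0.  0. -1.]
```

>>> arm_command(
  series=[
    [[-55.3, -2.2, 0], 7.2, 1],
    [[-55.3, -2.2, 0], 7.2, 1],
    [[-55.3, -2.2, 0], 7.2, 1],
    [[-55.3, -2.2, 0], 7.2, 1],
    [[-55.3, -2.2, 0], 7.2, 1],
    [[-55.3, -2.2, 0], 7.2, 1],
    [[-55.3, -2.2, 0], 7.2, 1],
    [[-55.3, -2.2, 0], 7.2, 1],
  ],
)

```text
clock: 1.7
position: [424.5, -191.0, 253.2]
eef_rot: [-0.0, 0.705, 0.709, 0.0]
contact_force: [1.0, 0.4, 0.1]
finger_gap: 85.6
gripper_force: 0.0
```

```bash
python3 -c "
from h import *
go([436.5,-344,150],0)"
```

```text
clk 1.7 pos [ 424.5 -191.   253.2] az 0.3 j [-0.68  0.18  1.67  0.    1.29 -0.68] -> [-15.31   1.11  10.31] twist 0.3 tilt [-0.  0. -1.]
```

>>> arm_command(
  series=[
    [[0, 0, 0], 0, 1],
    [[0, 0, 0], 0, 1],
    [[0, 0, 0], 0, 1],
  ],
)

```text
clock: 2.0
position: [424.8, -188.0, 253.2]
eef_rot: [-0.0, 0.705, 0.71, 0.0]
contact_force: [0.5, 0.8, -1.3]
finger_gap: 85.5
gripper_force: 0.0
```

```bash
python3 -c "
from h import *
go([436.5,-344,150],0)"
```

```text
clk 2.0 pos [ 424.8 -188.   253.2] az 0.4 j [-0.67  0.18  1.67  0.    1.29 -0.68] -> [-15.61   1.07  10.31] twist 0.4 tilt [-0.  0. -1.]
```

>>> arm_command(
  series=[
    [[-15.6, 1.1, 0], 0.4, 1],
    [[-15.6, 1.1, 0], 0.4, 1],
    [[-15.6, 1.1, 0], 0.4, 1],
    [[-15.6, 1.1, 0], 0.4, 1],
    [[-15.6, 1.1, 10.3], 0.4, 1],
    [[-15.6, 1.1, 10.3], 0.4, 1],
    [[-15.6, 1.1, 10.3], 0.4, 1],
    [[-15.6, 1.1, 10.3], 0.4, 1],
  ],
)

```text
clock: 2.8
position: [437.4, -343.9, 151.3]
eef_rot: [-0.0, 0.707, 0.707, 0.0]
contact_force: [0.0, -0.0, 0.4]
finger_gap: 85.4
gripper_force: 0.0
```

```bash
python3 - <<'E'
from h import *
go([436.5,-344,79],0)
a=grab("scene","pics/s1.png");b=grab("top","pics/t1.png")
A=cv2.resize(a["frame"][230:380,365:500],None,fx=2.9,fy=2.9);B=cv2.resize(b["frame"][230:350,410:530],None,fx=3.3,fy=3.3)
c=np.zeros((440,800,3),np.uint8);c[:A.shape[0],:A.shape[1]]=A;c[:B.shape[0],400:400+B.shape[1]]=B;cv2.imwrite("pics/v1.png",c[:,:,::-1])
E
```

```text
clk 2.8 pos [ 437.4 -343.9  151.3] az 0.0 j [-0.88  0.48  1.54  0.    1.13 -0.88] -> [-0.01 -0.09  7.23] twist 0.0 tilt [-0.  0. -1.]
```

View pics/v1.png

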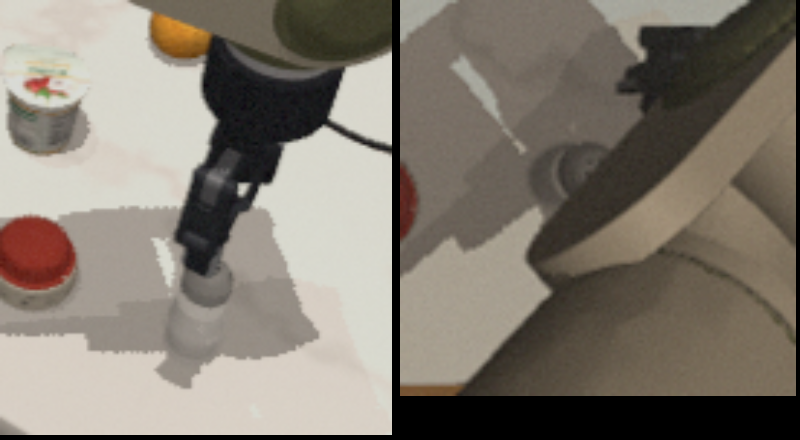

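The gripper is over the shaker: in the scene crop the fingers are at (205,260) and the cap at (207,290). I'll descend and close.

>>> arm_command(
  series=[
    [[0, 0, 4], 0, 1],
    [[0, 0, 7.2], 0, 1],
    [[0, 0, 7.2], 0, 1],
    [[0, 0, 7.2], 0, 1],
    [[0, 0, 7.2], 0, 0.3],
    [[0, 0, 7.2], 0, 0.3],
    [[0, 0, 7.2], 0, 0.3],
    [[0, 0, 7.2], 0, 0.3],
  ],
)

```text
clock: 3.7
position: [437.1, -345.1, 79.3]
eef_rot: [0.001, 0.707, 0.707, -0.0]
contact_force: [-3.5, 1.6, 7.2]
finger_gap: 31.4
gripper_force: 58.6
```

>>> arm_command(
  series=[
    [[0, 0, 0], 0, 0.2],
    [[0, 0, 0], 0, 0.2],
    [[0, 0, 0], 0, 0.2],
  ],
)

```text
clock: 4.0
position: [437.1, -345.0, 79.4]
eef_rot: [0.001, 0.707, 0.707, -0.0]
contact_force: [-0.8, 1.6, 7.7]
finger_gap: 31.5
gripper_force: 59.1
```

>>> arm_command(
  series=[
    [[0, 0, 0], 0, 1],
    [[0, 0, 0], 0, 1],
    [[0, 0, 0], 0, 1],
    [[0, 0, 0], 0, 1],
    [[0, 0, 0], -90, 1],
    [[0, 0, 0], -90, 1],
    [[0, 0, 0], -90, 1],
    [[0, 0, 0], -90, 1],
  ],
)

```text
clock: 4.8
position: [436.8, -344.8, 78.2]
eef_rot: [-0.0, 0.464, 0.886, 0.0]
contact_force: [-0.6, -0.6, 0.7]
finger_gap: 85.6
gripper_force: 0.0
```

```bash
python3 -c "
from h import *
go([437.1,-345,79],90)"
```

```text
clk 4.8 pos [ 436.8 -344.8   78.2] az 34.7 j [-0.88  0.58  1.6  -0.    0.97 -1.48] -> [-0.04  0.01 -0.08] twist -55.3 tilt [-0.  0. -1.]
```

>>> arm_command(
  series=[
    [[0, 0, 0], -55.3, 1],
    [[0, 0, 0], -55.3, 1],
    [[0, 0, 0], -55.3, 1],
    [[0, 0, 0], -55.3, 1],
    [[0, 0, 0], -55.3, 1],
    [[0, 0, 0], -55.3, 1],
    [[0, 0, 0], -55.3, 1],
    [[0, 0, 0], -55.3, 1],
  ],
)

```text
clock: 5.6
position: [436.8, -344.7, 78.2]
eef_rot: [-0.0, 0.003, 1.0, 0.0]
contact_force: [-1.0, -0.1, -0.7]
finger_gap: 85.7
gripper_force: 0.0
```

>>> arm_command(
  series=[
    [[0, 0, 0], 0, 0.3],
    [[0, 0, 0], 0, 0.3],
    [[0, 0, 0], 0, 0.2],
    [[0, 0, 0], 0, 0.2],
    [[0, 0, 0], 0, 0.2],
    [[0, 0, 0], 0, 0.2],
  ],
)

```text
clock: 6.2
position: [437.0, -344.9, 78.6]
eef_rot: [0.0, 0.003, 1.0, -0.0]
contact_force: [-0.2, 0.5, 4.2]
finger_gap: 31.1
gripper_force: 58.5
```

```bash
python3 -c "
from h import *
go([437.1,-345,260],90)"
```

```text
clk 6.2 pos [ 437.  -344.9   78.6] az 89.6 j [-0.88  0.58  1.6   0.    0.97 -2.44] -> [ -0.02  -0.02 -18.14] twist -0.4 tilt [ 0. -0. -1.]
```

>>> arm_command(
  series=[
    [[0, 0, -2], 0, 0.2],
    [[0, 0, -5], 0, 0.2],
    [[0, 0, -9], 0, 0.2],
    [[0, 0, -13], 0, 0.2],
    [[0, 0, -18.1], 0, 0.2],
    [[0, 0, -18.1], 0, 0.2],
    [[0, 0, -18.1], 0, 0.2],
  ],
)

```text
clock: 6.9
position: [436.9, -344.8, 259.5]
eef_rot: [0.0, 0.003, 1.0, -0.0]
contact_force: [-0.0, 0.3, -2.9]
finger_gap: 31.3
gripper_force: 58.5
```

```bash
python3 - <<'E'
from h import *
go([459,272,260],90)
grab("scene","pics/s2.png")
E
```

```text
clk 6.9 pos [ 436.9 -344.8  259.5] az 89.6 j [-0.88  0.38  1.39 -0.    1.37 -2.44] -> [-1.82 61.7  -0.11] twist -0.4 tilt [ 0.001 -0.001 -1.   ]
```

View pics/s2.png

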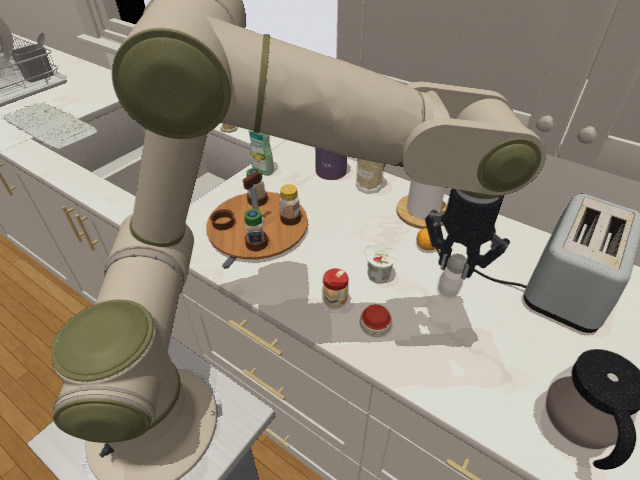

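The shaker is held upright in the jaws at (453,272), and the bystanders are untouched. Next I carry it to the ring.

>>> arm_command(
  series=[
    [[-1.8, 5, 0], -0.4, 0.2],
    [[-1.8, 10, 0], -0.4, 0.2],
    [[-1.8, 15, 0], -0.4, 0.2],
    [[-1.8, 20, 0], -0.4, 0.2],
    [[-1.8, 25, 0], -0.4, 0.2],
    [[-1.8, 30, 0], -0.4, 0.2],
    [[-1.8, 35, 0], -0.4, 0.2],
    [[-1.8, 40, 0], -0.4, 0.2],
  ],
)

```text
clock: 7.75
position: [456.3, 54.1, 257.6]
eef_rot: [-0.002, -0.0, 1.0, 0.0]
contact_force: [1.0, -0.4, -0.9]
finger_gap: 31.0
gripper_force: 58.5
```

>>> arm_command(
  series=[
    [[0, 5, 0], 0, 0.2],
    [[0, 10, 0], 0, 0.2],
    [[0, 15, 0], 0, 0.2],
    [[0, 19, 0], 0, 0.2],
    [[0, 21.7, 0], 0, 0.2],
    [[0, 21.7, 0], 0, 0.2],
    [[0, 21.7, 0], 0, 0.2],
  ],
)

```text
clock: 8.45
position: [456.6, 269.1, 257.5]
eef_rot: [-0.002, -0.001, 1.0, -0.001]
contact_force: [0.4, -0.6, -0.8]
finger_gap: 30.9
gripper_force: 58.5
```

```bash
python3 - <<'E'
from h import *
go([459.5,272,160],90)
E
```

```text
clk 8.45 pos [456.6 269.1 257.5] az 90.1 j [ 0.31  0.32  1.47 -0.    1.35 -1.26] -> [-0.32  0.3   9.75] twist 0.1 tilt [-0.003 -0.001 -1.   ]
```

>>> arm_command(
  series=[
    [[-0.3, 0.3, 3], 0, 0.2],
    [[-0.3, 0.3, 7], 0, 0.2],
    [[-0.3, 0.3, 10.2], 0, 0.2],
    [[-0.3, 0.3, 10.2], 0, 0.2],
    [[-0.3, 0.3, 10.2], 0, 0.2],
    [[-0.3, 0.3, 10.2], 0, 0.2],
  ],
)

```text
clock: 9.05
position: [461.1, 272.0, 159.1]
eef_rot: [0.001, -0.0, 1.0, 0.0]
contact_force: [-0.2, 0.7, -0.3]
finger_gap: 31.1
gripper_force: 58.6
```

```bash
python3 - <<'E'
from h import *
go([459.5,272,160],90)
a=grab("scene","pics/s3.png");b=grab("top","pics/t3.png")
s=state()["position"]
print('proj shaker base centre',proj(a,[s[0],s[1],s[2]-78]),'ring(459.5,272.5) mouth',proj(a,[459.5,272.5,48]))
A=cv2.resize(a["frame"][160:260,195:310],None,fx=5,fy=5,interpolation=2);B=cv2.resize(b["frame"][200:340,110:230],None,fx=1.8,fy=1.8)
c=np.zeros((500,800,3),np.uint8);c[:,:575]=A;c[:B.shape[0],580:580+B.shape[1]]=B;cv2.imwrite("pics/v3.png",c[:,:,::-1])
E
```

```text
clk 9.05 pos [461.1 272.  159.1] az 90.0 j [ 0.31  0.43  1.6  -0.    1.12 -1.26] -> [ 0.16  0.   -0.09] twist 0.0 tilt [ 0.003  0.001 -1.   ]
proj shaker base centre (np.float64(220.1784227419878), np.float64(206.68919489657668)) ring(459.5,272.5) mouth (np.float64(221.6460641576669), np.float64(216.69214918852634))
```

View pics/v3.png

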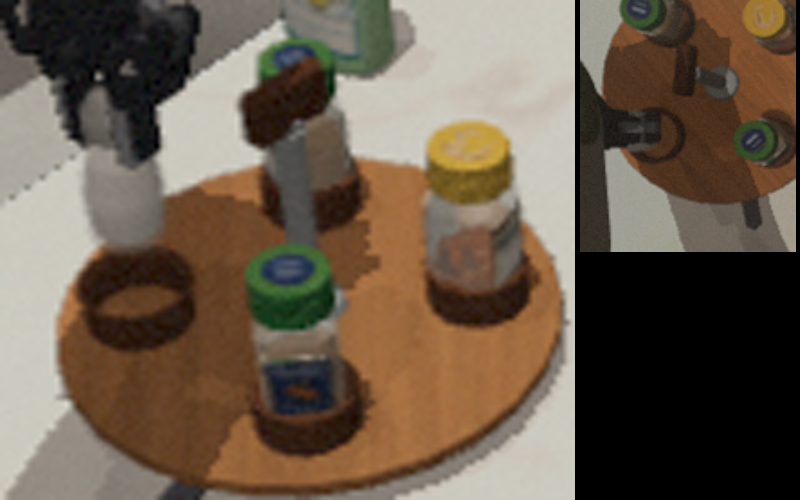

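The scene crop shows the shaker bottom near (126,242) over the ring, whose mouth is centred near (138,283). The predicted shaker pixel agrees with the view. One quick numerical check of the ring outline.

```bash
python3 - <<'E'
from h import *
s=dict(np.load('pics/scene0.npz')); t=dict(np.load('pics/top0.npz'))
def box(d,c,zs=(24,48)):
    q=np.array([proj(d,[c[0]+32*np.cos(a),c[1]+32*np.sin(a),z]) for a in np.linspace(0,6.28,90) for z in zs]); return np.round(np.r_[q.min(0),q.max(0)],1)
for c in((459.5,272.5),(461,271),(462,270)): print(c,box(s,c),box(t,c))
for n,d,b in(('s',s,(200,200,250,235)),('t',t,(125,250,180,300))):
    h=cv2.cvtColor(d["frame"],cv2.COLOR_RGB2HSV)[b[1]:b[3],b[0]:b[2]]
    m=cv2.inRange(h[:,:,2],0,82); k,_,st,_=cv2.connectedComponentsWithStats(m); i=1+np.argmax(st[1:,4]); x,y,w,hh=st[i,:4]; print(n,x+b[0]-.5,y+b[1]-.5,x+w+b[0]-.5,y+hh+b[1]-.5)
E
```

```text
(459.5, 272.5) [209.3 209.1 235.1 231.6] [135.2 258.4 171.6 291. ]
(461, 271) [210.1 209.  235.9 231.5] [136.  257.6 172.4 290.2]
(462, 270) [210.6 208.9 236.5 231.4] [136.5 257.1 172.9 289.7]
s 210.5 209.5 234.5 229.5
t 134.5 257.5 170.5 290.5
```

Both views put the ring at about (461, 272), which is directly below the current TCP. I'll go down slowly.

>>> arm_command(
  series=[
    [[0, 0, 1], 0, 0.2],
    [[0, 0, 2], 0, 0.2],
    [[0, 0, 2.7], 0, 0.2],
    [[0, 0, 3.3], 0, 0.2],
    [[0, 0, 3.9], 0, 0.2],
    [[0, 0, 4.5], 0, 0.2],
    [[0, 0, 4.5], 0, 0.2],
    [[0, 0, 4.5], 0, 0.2],
  ],
)

```text
clock: 9.95
position: [460.3, 272.2, 112.3]
eef_rot: [0.0, -0.0, 1.0, 0.0]
contact_force: [-0.1, 0.1, -1.3]
finger_gap: 31.1
gripper_force: 58.6
```

```bash
python3 - <<'E'
from h import *
go([461,272,102.5],90); s=state(); print(s["contact_force"],s["ft_torque"])
E
```

```text
clk 9.95 pos [460.3 272.2 112.3] az 90.0 j [ 0.31  0.49  1.64 -0.    1.01 -1.26] -> [-0.07 -0.02  0.98] twist 0.0 tilt [ 0.  0. -1.]
[-0.0606486   0.08311144 -1.27677435] [-0.01191172  0.01155394 -0.02830378]
```

>>> arm_command(
  series=[
    [[0, 0, 0.4], 0, 0.2],
    [[0, 0, 0.7], 0, 0.2],
    [[0, 0, 0.9], 0, 0.2],
    [[0, 0, 1.0], 0, 0.2],
    [[0, 0, 1.0], 0, 0.2],
  ],
)

```text
clock: 10.45
position: [460.4, 272.3, 102.7]
eef_rot: [0.0, -0.0, 1.0, 0.0]
contact_force: [-0.4, -0.4, 2.8]
finger_gap: 31.3
gripper_force: 59.1
```

>>> arm_command(
  series=[
    [[0, 0, 0.1], 0, 0.2],
    [[0, 0, 0.1], 0, 0.2],
    [[0, 0, 0.1], 0, 0.2],
  ],
)

```text
clock: 10.75
position: [460.9, 272.5, 102.6]
eef_rot: [0.001, -0.0, 1.0, 0.001]
contact_force: [-1.5, -0.8, 9.6]
finger_gap: 31.4
gripper_force: 60.0
```

>>> arm_command(
  series=[
    [[0, 0, 0.1], 0, 0.8],
    [[0, 0, 0.1], 0, 0.8],
    [[0, 0, 0.1], 0, 0.8],
    [[0, 0, 0.1], 0, 0.8],
    [[0, 0, -3], 0, 0.8],
    [[0, 0, -7], 0, 0.8],
    [[0, 0, -11], 0, 0.8],
    [[0, 0, -12.5], 0, 0.8],
  ],
)

```text
clock: 11.55
position: [461.1, 272.5, 230.2]
eef_rot: [0.003, -0.0, 1.0, 0.001]
contact_force: [-0.6, -0.7, -0.9]
finger_gap: 68.2
gripper_force: 0.0
```

>>> arm_command(
  series=[
    [[0, -6, 0], 0, 0.8],
    [[0, -6, 0], 0, 0.8],
    [[-3, -12, 0], 0, 0.8],
    [[-3, -12, 0], 0, 0.8],
    [[-3, -12, 0], 0, 0.8],
  ],
)

```text
clock: 12.05
position: [491.0, 150.5, 226.0]
eef_rot: [-0.0, 0.001, 1.0, -0.0]
contact_force: [1.0, 0.2, -0.3]
finger_gap: 68.2
gripper_force: 0.0
```

```bash
python3 - <<'E'
from h import *
go([517.5,203.7,215],85)
a=grab("scene","pics/s4.png");b=grab("top","pics/t4.png")
A=cv2.resize(a["frame"][160:270,190:315],None,fx=4,fy=4,interpolation=2);B=cv2.resize(b["frame"][170:340,110:270],None,fx=1.8,fy=1.8)
c=np.zeros((440,800,3),np.uint8);c[:,:500]=A;c[:B.shape[0],505:505+B.shape[1]]=B;cv2.imwrite("pics/v4.png",c[:,:,::-1])
E
```

```text
clk 12.05 pos [491.  150.5 226. ] az 89.9 j [ 0.07  0.31  1.57 -0.    1.26 -1.5 ] -> [-2.63  5.33  1.1 ] twist 4.9 tilt [-0. -0. -1.]
```

View pics/v4.png

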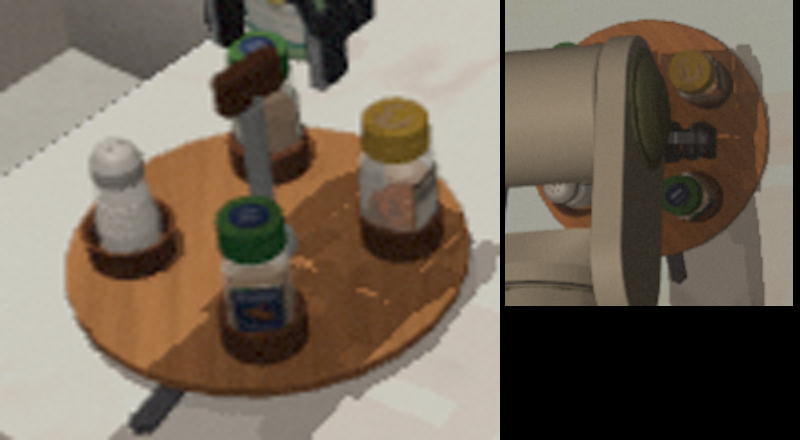

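The shaker stands upright inside the ring, at (125,210) in the crop, and nothing else has moved. Now the knob.

>>> arm_command(
  series=[
    [[-2.7, 5.3, 0], 4.9, 0.8],
    [[-2.7, 5.3, 0], 4.9, 0.8],
    [[-2.7, 5.3, 0], 4.9, 0.8],
    [[-2.7, 5.3, 3], 4.9, 0.8],
    [[-2.7, 5.3, 5], 4.9, 0.8],
    [[-2.7, 5.3, 6.6], 4.9, 0.8],
    [[-2.7, 5.3, 6.6], 4.9, 0.8],
    [[-2.7, 5.3, 6.6], 4.9, 0.8],
  ],
)

```text
clock: 12.95
position: [517.1, 205.0, 161.0]
eef_rot: [0.0, 0.042, 0.999, -0.0]
contact_force: [0.6, 0.1, 1.6]
finger_gap: 68.5
gripper_force: 0.0
```

>>> arm_command(
  series=[
    [[0, 0, 0], 0, 0.3],
    [[0, 0, 0], 0, 0.3],
    [[0, 0, 0], 0, 0.1],
    [[0, 0, 0], 0, 0.1],
    [[0, 0, 0], 0, 0.05],
    [[0, 0, 0], 0, 0.05],
    [[0, 0, 0], 0, 0.05],
  ],
)

```text
clock: 13.65
position: [517.7, 208.3, 161.5]
eef_rot: [0.002, 0.042, 0.999, 0.003]
contact_force: [1.0, 18.5, 1.9]
finger_gap: 14.2
gripper_force: 58.6
```

```bash
python3 - <<'E'
from h import *
go([518,203.5,160],146.7); s=state(); print(s["contact_force"],s["ft_torque"],s["finger_gap"])
E
```

```text
clk 13.65 pos [517.7 208.3 161.5] az 85.2 j [ 0.17  0.47  1.53  0.01  1.14 -1.32] -> [-0.07 -0.48  0.14] twist -61.5 tilt [ 0.003  0.007 -1.   ]
[ 0.99623461 18.4589954   1.91916797] [ 3.09098097 -0.23928262  0.03293038] 14.18688697020952
```

>>> arm_command(
  series=[
    [[0, 0.3, 0], 0, 0.05],
    [[0, 0.3, 0], 0, 0.05],
    [[0, 0.3, 0], 0, 0.05],
  ],
)

```text
clock: 13.95
position: [517.7, 208.7, 161.5]
eef_rot: [0.001, 0.042, 0.999, 0.001]
contact_force: [-1.7, 2.8, 5.7]
finger_gap: 13.6
gripper_force: 58.8
```

```bash
python3 - <<'E'
from h import *
go([518,203.5,160],146.7); s=state(); print(s["contact_force"],s["ft_torque"],s["finger_gap"])
E
```

```text
clk 13.95 pos [517.7 208.7 161.5] az 85.2 j [ 0.17  0.47  1.52  0.    1.15 -1.31] -> [-0.07 -0.52  0.15] twist -61.5 tilt [ 0.002  0.001 -1.   ]
[-1.66612727  2.84869511  5.71813783] [ 0.36315229  0.32561232 -0.02385948] 13.570711234146504
```

>>> arm_command(
  series=[
    [[0, 0.05, 0], -4, 0.05],
    [[0, 0.05, 0], -8, 0.05],
    [[0, 0.05, 0], -12, 0.05],
    [[0, 0.05, 0], -16, 0.05],
    [[0, 0.05, 0], -20, 0.05],
    [[0, 0.05, 0], -20, 0.05],
  ],
)

```text
clock: 14.55
position: [517.8, 208.0, 161.5]
eef_rot: [0.0, -0.133, 0.991, -0.001]
contact_force: [-2.8, -5.0, 7.4]
finger_gap: 14.2
gripper_force: 59.0
```

```bash
python3 - <<'E'
from h import *
go([518,208.7,160],146.7); s=state(); print(s["contact_force"],s["ft_torque"],s["finger_gap"])
E
```

```text
clk 14.55 pos [517.8 208.  161.5] az 105.3 j [ 0.17  0.47  1.52 -0.    1.15 -1.66] -> [-0.04  0.06  0.15] twist -41.4 tilt [ 0.001 -0.001 -1.   ]
[-2.81068045 -4.98656936  7.36508193] [-0.74564738  0.40514174  0.04792103] 14.243006604910622
```

>>> arm_command(
  series=[
    [[0, -0.08, 0], -4, 0.05],
    [[0, -0.08, 0], -8, 0.05],
    [[0, -0.08, 0], -12, 0.05],
    [[0, -0.08, 0], -16, 0.05],
    [[0, -0.08, 0], -20, 0.05],
    [[0, -0.08, 0], -20, 0.05],
  ],
)

```text
clock: 15.15
position: [518.1, 207.3, 161.4]
eef_rot: [0.001, -0.303, 0.953, -0.001]
contact_force: [-2.2, -3.8, 6.8]
finger_gap: 14.0
gripper_force: 58.9
```

```bash
python3 - <<'E'
from h import *
go([518,208.7,160],146.7); s=state(); print(s["contact_force"],s["ft_torque"],s["finger_gap"])
E
```

```text
clk 15.15 pos [518.1 207.3 161.4] az 125.3 j [ 0.17  0.47  1.52 -0.    1.15 -2.01] -> [-0.07  0.13  0.14] twist -21.4 tilt [ 0.002 -0.001 -1.   ]
[-2.22011713 -3.78595149  6.7784917 ] [-0.71503477  0.32215417  0.07710121] 14.04133403403627
```

>>> arm_command(
  series=[
    [[0, -0.05, 0], -4, 0.05],
    [[0, -0.05, 0], -8, 0.05],
    [[0, -0.05, 0], -12, 0.05],
    [[0, -0.05, 0], -16, 0.05],
    [[0, -0.05, 0], -20, 0.05],
    [[0, -0.05, 0], -21.5, 0.05],
    [[0, -0.05, 0], -21.5, 0.05],
    [[0, -0.05, 0], -21.5, 0.05],
  ],
)

```text
clock: 15.95
position: [518.7, 206.7, 161.4]
eef_rot: [0.001, -0.474, 0.88, -0.001]
contact_force: [-0.6, -5.3, 5.6]
finger_gap: 13.9
gripper_force: 58.8
```

```bash
python3 - <<'E'
from h import *
go([518,207.5,160],146.7); s=state(); print(s["contact_force"],s["ft_torque"],s["finger_gap"])
a=grab("scene","pics/s5.png");b=grab("top","pics/t5.png")
A=cv2.resize(a["frame"][160:280,190:315],None,fx=4,fy=4,interpolation=2);B=cv2.resize(b["frame"][200:340,130:260],None,fx=2.2,fy=2.2)
c=np.zeros((480,800,3),np.uint8);c[:,:500]=A;c[:B.shape[0],505:505+B.shape[1]]=B;cv2.imwrite("pics/v5.png",c[:,:,::-1])
E
```

```text
clk 15.95 pos [518.7 206.7 161.4] az 146.6 j [ 0.17  0.47  1.52 -0.    1.15 -2.39] -> [-0.03  0.11  0.14] twist -0.1 tilt [ 0.002 -0.002 -1.   ]
[-0.63945018 -5.34902194  5.62517859] [-0.91954146  0.06544828  0.0284552 ] 13.928719400286756
```

View pics/v5.png

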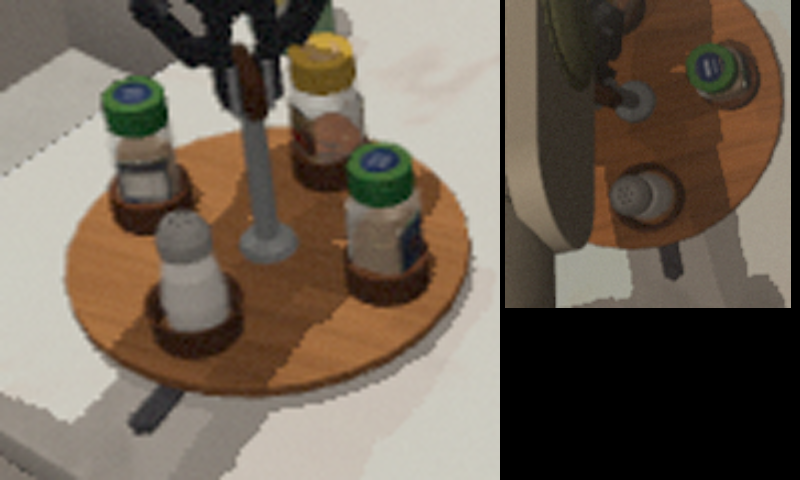

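The shaker is now on the pointer's side. In the scene crop the ring is near (194,312) and the pointer tip near (143,427); in the top crop the ring is near (648,196) and the tip near (673,275). I'll measure the alignment numerically.

```bash
python3 - <<'E'
from h import *
s=dict(np.load('pics/s5.npz')); t=dict(np.load('pics/t5.npz'))
ang=lambda p,C:(round(float(np.degrees(np.arctan2(C[1]-p[1],C[0]-p[0]))),1),round(float(np.hypot(*(p[:2]-C))),1))
# ring by dark mask, top and scene
def dark(d,b,v,smax=0):
    f=cv2.cvtColor(d["frame"],cv2.COLOR_RGB2HSV)[b[1]:b[3],b[0]:b[2]]
    m=cv2.inRange(f,(0,60,0),(20,255,v)); k,_,st,_=cv2.connectedComponentsWithStats(m); i=1+np.argmax(st[1:,4]); x,y,w,h=st[i,:4]; return x+b[0]-.5,y+b[1]-.5,x+w+b[0]-.5,y+h+b[1]-.5
print('s',dark(s,(220,225,260,255),62),'t',dark(t,(176,268,218,308),55))
# scene: front pointer (dark grey) centroid; disc centre per view
for n,d,C,rp,tp in(('top',t,np.array([517.75,206.3]),(195,289.1),(206.4,325)),('scene',s,np.array([515.9,202.4]),(238.6,238.5),(224.5,267))):
    R=ray(d,*rp,36);T=ray(d,*tp,10);print(n,np.round(R,1),ang(R,C),'tip',np.round(T,1),ang(T,C))
def box(d,c,zs=(24,48)):
    q=np.array([proj(d,[c[0]+32*np.cos(a),c[1]+32*np.sin(a),z]) for a in np.linspace(0,6.28,90) for z in zs]); return np.round(np.r_[q.min(0),q.max(0)],1)
for th in(6,12,18):
    k=np.radians(th);u=np.array([np.cos(k),np.sin(k)])
    print(th,'s',box(s,np.array([515.9,202.4])-90*u),'t',box(t,np.array([517.75,206.3])-90*u),'tip s',np.round(proj(s,[*(np.array([515.9,202.4])-170*u),10]),1))
E
```

```text
s (np.float64(226.5), np.float64(229.5), np.float64(250.5), np.float64(249.5)) t (np.float64(180.5), np.float64(273.5), np.float64(211.5), np.float64(304.5))
top [430.3 190.2  36. ] (10.4, 88.9) tip [357.7 172.8  10. ] (11.8, 163.5)
scene [431.5 187.6  36. ] (9.9, 85.7) tip [354.7 166.8  10. ] (12.4, 165.1)
6 s [222.1 226.9 248.9 251. ] t [173.6 273.8 209.1 306.6] tip s [217.  265.9]
12 s [225.2 228.  252.  252.2] t [178.4 273.  213.8 305.8] tip s [223.  268.2]
18 s [228.5 228.8 255.4 253.1] t [183.1 271.7 218.3 304.5] tip s [229.4 270. ]
```

The ring sits at about 12° in both views and the pointer at 11.8–12.4°, so they line up. I'll hold briefly and hand in.

>>> arm_command(
  series=[
    [[0, 0, 0], 0, 0.05],
    [[0, 0, 0], 0, 0.05],
    [[0, 0, 0], 0, 0.05],
    [[0, 0, 0], 0, 0.05],
    [[0, 0, 0], 0, 0.05],
  ],
)

```text
clock: 16.55
position: [518.7, 206.7, 161.5]
eef_rot: [0.001, -0.474, 0.88, -0.001]
contact_force: [0.2, -6.0, 6.4]
finger_gap: 13.7
gripper_force: 58.8
```

```bash
python3 -c "
from h import *
print(close_job())"
```

```text
the job is handed in; nothing more can be done
None
```

I've handed the job in, but the hand-in call returned no verdict: the shaker is upright and let go in the ring, the ring lines up with the pointer to about 1° in both camera views, and the gripper is holding the knob at about 59 N.

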